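Clear, unbrake and wind the hand centrifuge

TASK

The jar left in the crank's sweep is in the way: stand it upright on the pan of the balance. Then swing the centrifuge's brake lever to the broad middle ridge (running position), and wind the crank anticlockwise (seen from above) forward to the index rib and on through one full turn, stopping when it is over the rib for the second time. Let go of everything, and do not disturb the retort stand, the bottles or the beaker.

Things in the scene. Friction and masses are not known exactly. Their poses are not given: they have to be found in the camera images.
- machine: Hand centrifuge, fixed: grey upright drum, 124 mm across, 75 mm high; origin on the bench under its axis. In its frame: steel index rib along +y (8 mm wide, 53 to 115 mm from the axis, top at 73 mm); on the -y side the brake's flat round plate (radius 105, 6 mm high, three raised steel ridges); the jar stands at the -x, +y side; the crank starts on the +x side.
- axis (a point): point on the vertical axis of drum and crank, 150 mm above the bench, level with the place to grip the crank's handle; axes as the machine's
- crank (a joint): crank angle, rad, about the vertical axis, growing anticlockwise seen from above. 0 = handle over the index rib for the first time, 6.283 = over it for the second time (goal). Starts between -2.5 and -0.6. Friction holds it where it is left.
- crank_grip (a point): place to grip the crank's handle: an upright black sleeve that spins freely on its pin, 26 mm diameter, from 112 to 174 mm above the bench, 85 mm from the axis; this point is on its centre line, 150 mm above the bench. The flat steel crank arm (20 mm wide, z 99 to 110 mm) joins it to the hub; a counterweight reaches 62 mm the other way.
- brake (a joint): brake lever angle, rad, about the vertical line through lever_pivot, growing anticlockwise seen from above, stops at 0 and 1.75. Starts between 0 and 0.4 (brake on). 1.0 = over the broad middle ridge (running, goal); narrow ridges mark 0 and 1.7. Friction holds it where it is left.
- lever_pivot (a point): point on the vertical axis of the brake lever, 60 mm above the bench
- lever_knob (a point): upright black grip at the end of the brake lever, 24 mm diameter, from 28 to 85 mm above the bench, 75 mm from lever_pivot; this point is on its centre line, 62 mm above the bench. Lever arm (14 mm wide) at z 27 to 36 mm.
- jar: brown glass jar with a black lid, 60 mm diameter, 125 mm high, about 0.25 kg, standing on the bench against the drum in the crank's sweep; origin at the centre of its underside. To be moved.
- balance: bench balance, fixed, white, 240 by 150 mm, origin under its centre; its round pan lies towards +x. It stands to the left or to the right of the centrifuge.
- pan (a point): centre of the top face of the balance's steel pan, 130 mm diameter, 68 mm above the bench
- stand: bystander: retort stand, blue base 200 by 130 by 16 mm (origin under its centre), upright rod 12 mm thick and 476 mm high at x = +70 mm, with a clamp boss 30 mm wide at 360 mm and a stub reaching to x = +135 mm. To the side where the balance is not.
- amber: bystander: brown bottle with a white cap, 60 mm diameter, 150 mm high, close beyond the centrifuge, about 175 mm from its axis; origin at its underside
- white: bystander: white plastic bottle, 60 mm diameter, 120 mm high, near the robot on the left; origin at its underside
- beaker: bystander: glass beaker, 72 mm diameter, 90 mm high, near the robot on the right; origin at its underside

How it is judged:
By the outcome, as a careful person would: the job done as asked, in the order asked, and still so for the second after the job is handed in, with the robot touching nothing.
It also fails if it takes over 72 s, if anything falls off the work surface, if the arm or the gripper's body presses on something with over 40 N, if the wrist force passes 120 N, or if a joint passes its speed limit or range.

ROBOT

A 6-joint arm with a two-finger parallel gripper is mounted at the origin on the work surface. World frame = base frame: x ahead of the robot, y to its left, z up, the work surface at z = 0. Lengths are in m, angles in rad, forces in N, time in s.
With the tool pointing down it reaches from about 0.35 to 0.975 m from the base axis. Payload 4.9 kg.
Tool frame: the origin (TCP) lies midway between the tips of the shut fingers; the grasp point (between the pads) lies 19 mm behind it; z points along the fingers, y is the direction in which the jaws open and shut (so a half turn about z gives the same grasp; the last joint's range is limited). The gripper opens to 85 mm and grips with 20 to 120 N. Pads are 22 mm wide; open, the fingers measure 114 mm over their backs; the gripper's body (76 mm by 85 mm) begins 54 mm behind the grasp point. The pads swing forward as they close: fully open they stand 13 mm farther back than shut.
Start: joints at [-1.391, 0.053, 1.613, -0, 1.476, -0.119], TCP at [0.184, -0.597, 0.231] pointing down, gripper open.
Joint ranges: [-3.01, 3.01], [-1.01, 2.22], [0.06, 2.58], [-1.02, 4.17], [0.09, 2.62], [-3.14, 3.14]. Speed limits (rad/s): [2.57, 2.57, 3.14, 3.14, 3.14, 3.14].

INTERFACE

Orientations are given as a rotation vector (axis times angle).
In Python, from station import ctrl gives the robot as it stands.
- The arm moves only by the shell command python3 -m jog 'ROWS' [FORCE]. ROWS is JSON, one flat list of numbers, 7 for each row, row after row: the opening, from 0 (shut) to 1 (fully open), then the shift along the tool's x, y, z in m, then the turn, a rotation vector about the tool's x, y, z in degrees. A call has 1 to 10 rows; each row shifts and turns the commanded pose from where the row before left it, along the tool's axes as they then stand; what a row does not reach is not made up. A row lasts 1/8 s, in which the tool goes at most 62.5 mm and 10.7 degrees, less where a joint would pass 70% of its speed; a pose out of reach is approached as far as the arm can. A call with a gripper value outside its range is refused whole. The fingers move at their own pace and stop on an object; FORCE is the grip in N (left out, the last holds). Time passes only in rows, so rows that do not move let the fingers close. It gives the time, the measured TCP pose, the force and the opening at its end, in the units of the state.
- ctrl.get_obs(): the state, without advancing time (a new reading comes with each control period).
- ctrl.get_image(name): name is "scene" or "top" or "wrist"; returns a dict with "image" (480x640x3 uint8, blue, green, red), "camera_matrix" (3x3 intrinsics, pixels), "rvec" (rotation vector, rad) and "tvec" (3), from world to camera coordinates, as OpenCV has them; the wrist camera has in their place "mount" (4x4, takes a point from camera to tool coordinates, whose origin is the TCP and whose axes are the flange's). Camera axes: x right, y down, z forward; pixel columns grow to the right and rows downward; lengths in m; the calibration is good to about 2 mm. A picture is of the moment at which its call begins: read the wrist's pose just before it. There is no depth.
- ctrl.finish_job(): hands the job in, once; it reports no verdict.
Trained networks look in a picture, given as the dict that the camera call returned (one of the last four; its "shot" number tells which), for a name from the list of things; names that differ only in an ending like _2 or _b are one class to them, and where a whole thing is asked for, a point or a joint stands for the part that bears it (a point fixed in the world has none). Each returns a list of dicts, best first, with "p" (0 to 1); they miss things now and then, are a little off and sometimes report something else, mostly with a low value. They report only what shows in the picture. A call takes as long as a camera call.
- ctrl.boxes_of(target, picture): "box" ([centre column, centre row, width, height] in pixels, round what is visible of it).
The state is a dict: "t": time; "q": joint angles; "dq": joint speeds; "effort": joint torques, N m; "tool_pos": TCP position; "tool_rot": TCP orientation; "contact_force": force on the tool from outside, world axes, zero at the start; "wrist_torque": the same for the moment, N m; "opening": finger opening in m.
Only numpy, scipy, OpenCV 4.12 (cv2) and the standard library are available. Lean on these libraries where they do the work, as an engineer would, in place of code of your own. Each camera call takes 0.05 s, during which the arm holds its last target. There are 200 camera calls.

## Working session

There is one attempt and no reset: what is moved stays moved. The work goes in short steps, Python scripts to look and compute and a shell command to move; the robot and the scene stay as the last step left them, time stands still between calls to the robot, and variables do not carry over. Pictures are saved under pics/ and viewed, about 8 in all and at most 12, crops included, and the job is handed in when it is done.

```bash
ls; mkdir -p pics; python3 - <<'E'
from station import ctrl
import cv2,numpy as np
o=ctrl.get_obs();print({k:np.round(v,3).tolist() for k,v in o.items()})
for n in("top","scene"):
    p=ctrl.get_image(n);cv2.imwrite(f"pics/{n}0.png",p["image"])
    print(n,p["camera_matrix"].tolist(),np.round(p["rvec"],4).ravel().tolist(),np.round(p["tvec"],4).ravel().tolist())
    for t in["machine","crank_grip","lever_knob","jar","balance","stand","amber","white","beaker","pan"]:
        try:print(t,[(round(d["p"],2),np.round(d["box"]).tolist()) for d in ctrl.boxes_of(t,p)[:2]])
        except Exception as e:print(t,e)
E
```

```text
pics
{'t': 0.0, 'q': [-1.391, 0.053, 1.614, -0.0, 1.476, -0.119], 'dq': [0.001, 0.0, -0.001, -0.001, -0.001, -0.001], 'effort': [0.001, -39.368, -37.018, -0.0, 0.007, -0.0], 'tool_pos': [0.184, -0.597, 0.23], 'tool_rot': [-3.105, -0.467, 0.0], 'contact_force': [0.703, -0.044, 0.697], 'wrist_torque': [0.026, 0.019, -0.005], 'opening': 0.085}
top [[596.8738668640317, 0.0, 311.317391645086], [0.0, 596.8738668640317, 235.7641994459003], [0.0, 0.0, 1.0]] [2.1698, -2.1823, 0.1433] [-0.0241, 0.5262, 1.2499]
machine [(0.81, [286.0, 203.0, 164.0, 94.0])]
crank_grip []
lever_knob [(0.98, [336.0, 207.0, 46.0, 20.0]), (0.71, [286.0, 202.0, 160.0, 93.0])]
jar [(0.79, [241.0, 260.0, 30.0, 29.0])]
balance []
stand [(0.83, [94.0, 237.0, 127.0, 144.0]), (0.71, [272.0, 130.0, 25.0, 38.0])]
amber [(0.77, [272.0, 131.0, 29.0, 41.0])]
white [(0.92, [206.0, 330.0, 38.0, 32.0]), (0.22, [337.0, 204.0, 46.0, 24.0])]
beaker [(0.69, [393.0, 331.0, 42.0, 38.0])]
pan [(0.68, [478.0, 245.0, 84.0, 110.0])]
scene [[436.68475584355997, 0.0, 324.3555837252395], [0.0, 436.68475584355997, 235.51986908978785], [0.0, 0.0, 1.0]] [1.4215, 1.9143, -0.9839] [0.1725, -0.207, 1.5504]
machine [(0.69, [341.0, 274.0, 145.0, 80.0])]
crank_grip [(0.96, [355.0, 254.0, 51.0, 29.0])]
lever_knob [(0.61, [298.0, 259.0, 38.0, 35.0]), (0.5, [358.0, 250.0, 55.0, 31.0])]
jar [(0.77, [390.0, 241.0, 25.0, 44.0])]
balance [(0.85, [204.0, 234.0, 86.0, 67.0]), (0.56, [301.0, 261.0, 40.0, 35.0])]
stand [(0.72, [497.0, 209.0, 93.0, 209.0])]
amber [(0.57, [331.0, 314.0, 31.0, 66.0])]
white [(0.85, [419.0, 222.0, 25.0, 40.0]), (0.42, [389.0, 241.0, 22.0, 46.0])]
beaker [(0.58, [293.0, 204.0, 23.0, 30.0]), (0.17, [299.0, 260.0, 40.0, 38.0])]
pan [(0.85, [204.0, 234.0, 92.0, 66.0])]
```

```bash
python3 - <<'E'
import cv2
a=cv2.imread("pics/top0.png")
c=cv2.resize(a[100:370,10:550],(800,400),interpolation=cv2.INTER_CUBIC)
cv2.imwrite("pics/a1.png",c)
c=cv2.resize(a[140:300,200:400],(800,640),interpolation=cv2.INTER_CUBIC)[0:600]
cv2.imwrite("pics/a2.png",c)
E
```

```text
(no output)
```

View pics/top0.png

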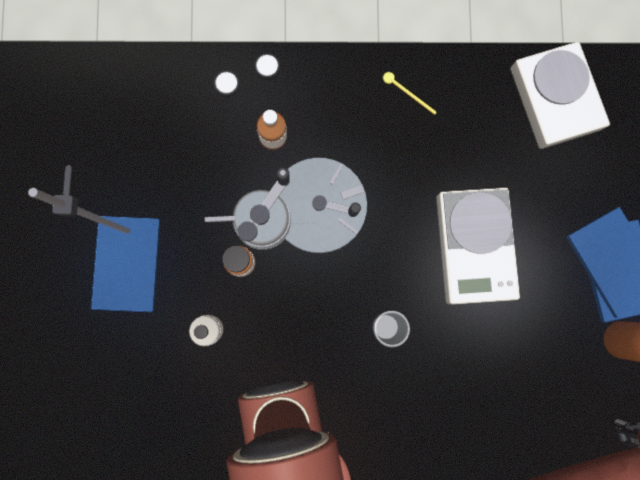

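View pics/a2.png

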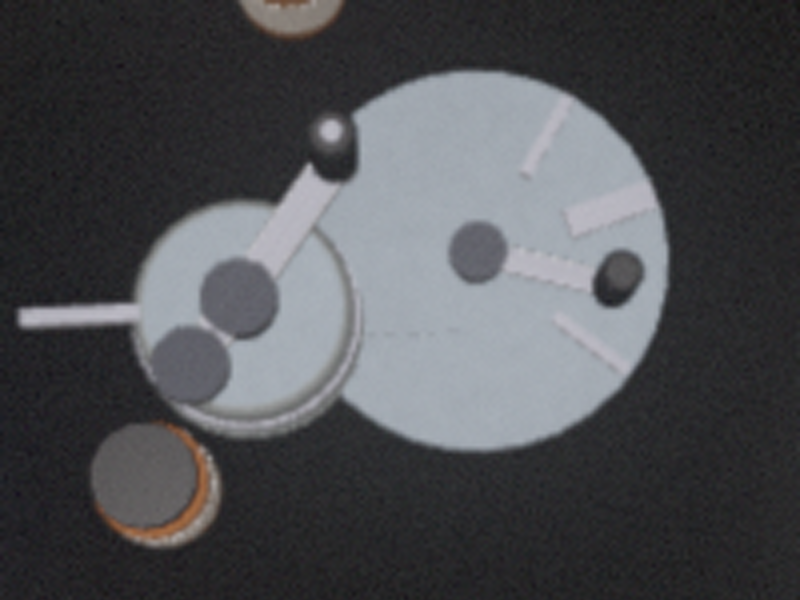

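View pics/scene0.png

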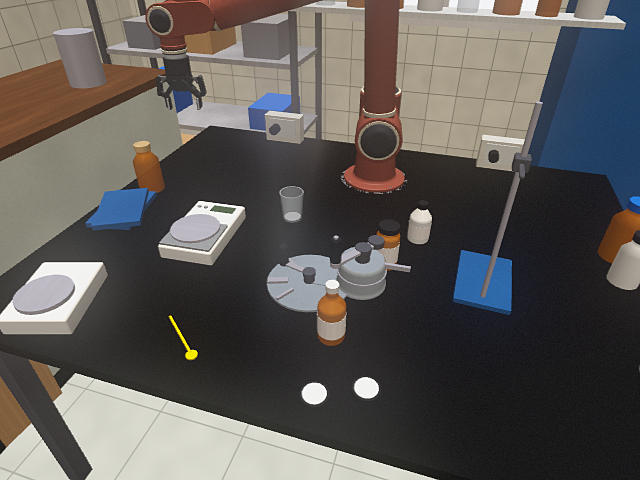

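The top view shows x up and y left. The hub is at (260,214), the crank handle at (283,173), the rib points left to (205,219), the jar lid is at (236,259), the pivot at (319,203), the knob at (355,208) and the near balance's pan at (481,223). The far balance and the other bottles are decoys.

```bash
cat > h.py <<'E'
import cv2,numpy as np
from station import ctrl
from scipy.spatial.transform import Rotation as R
def bp(p,uv,z,):
    K=p["camera_matrix"];Rm=cv2.Rodrigues(np.array(p["rvec"],float))[0];t=np.array(p["tvec"],float).ravel()
    d=Rm.T@np.linalg.solve(np.array(K),[uv[0],uv[1],1.]);c=-Rm.T@t
    return c+d*(z-c[2])/d[2]
def proj(p,X):
    return cv2.projectPoints(np.array(X,float).reshape(-1,3),np.array(p["rvec"],float),np.array(p["tvec"],float),np.array(p["camera_matrix"]),None)[0].reshape(-1,2)
E
python3 - <<'E'
from h import *
p=ctrl.get_image("top")
for n,u,v,z in [("drum",245,307,.075),("ribout",18,318,.073),("ribin",135,313,.073),("cranktop",331,130,.174),("plate",476,260,.006),("pivot~",477,252,.045),("knobtop",625,266,.085),("jarlid",145,475,.125)]:
    print(n,bp(p,(200+u/4,140+v/4),z).round(4))
for n,u,v,z in [("pan",481.5,223,.068),("balNE",509,188,.05),("balNW",439,191,.05),("balSW",447,303,.05),("balSE",519,299,.05),("white",202,331,.12),("amber",270,117,.15),("beaker",393,327,.09),("farpan",561,77,.068)]:
    print(n,bp(p,(u,v),z).round(4))
E
```

```text
drum [0.5611 0.0772 0.075 ]
ribout [0.5561 0.1944 0.073 ]
ribin [0.5585 0.1341 0.073 ]
cranktop [0.6326 0.0302 0.174 ]
plate [ 0.5964 -0.045   0.006 ]
pivot~ [ 0.5944 -0.0442  0.045 ]
knobtop [ 0.5803 -0.119   0.085 ]
jarlid [0.4708 0.1231 0.125 ]
pan [ 0.5471 -0.383   0.068 ]
balNE [ 0.6248 -0.4509  0.05  ]
balNW [ 0.6187 -0.3     0.05  ]
balSW [ 0.381  -0.3096  0.05  ]
balSE [ 0.3883 -0.4618  0.05  ]
white [0.3306 0.1892 0.12  ]
amber [0.7496 0.0558 0.15  ]
beaker [ 0.334  -0.1888  0.09  ]
farpan [ 0.8643 -0.568   0.068 ]
```

```bash
cat >> h.py <<'E'
def delta(x,y,z,yaw=None):
    "tool-frame shift to reach world x,y,z; yaw = wanted azimuth of tool y (deg), answer turn about tool z (apply after shift)"
    o=ctrl.get_obs();M=R.from_rotvec(o["tool_rot"]).as_matrix()
    az=np.degrees(np.arctan2(M[1,1],M[0,1]))
    print("t",round(o["t"],2),"pos",np.round(o["tool_pos"],4),"yaz",round(az,2),"tilt",np.round(M[:,2],4),"open",round(o["opening"],4),"F",np.round(o["contact_force"],1))
    print("shift mm",(1e3*M.T@(np.array([x,y,z])-o["tool_pos"])).round(1),"turn",None if yaw is None else round((az-yaw+180)%360-180,2),"q",np.round(o["q"],2))
E
python3 -m jog '[1,0,0,-0.02,0,0,-10.5,1,0,0,-0.02,0,0,-10.5,1,0,0,-0.02,0,0,-10.5,1,0,0,-0.02,0,0,-10.5,1,0,0,-0.02,0,0,-10.5,1,0,0,0,0,0,-10.5,1,0,0,0,0,0,-10.5,1,0,0,0,0,0,-10.5,1,0,0,0,0,0,-10.5,1,0,0,0,0,0,-10.5]'
python3 -m jog '[1,0,0,0,0,0,-10.5,1,0,0,0,0,0,-10.5,1,0,0,0,0,0,-10.0,1,0,0,0,0,0,0]'
python3 -c "
from h import *
delta(.471,.123,.33,63)"
```

```text
t: 2.4
tool_pos: [0.184, -0.5973, 0.3313]
tool_rot: [-1.512, -2.754, -0.0]
contact_force: [-0.3, 0.0, 0.7]
opening: 0.0854
t: 2.9
tool_pos: [0.184, -0.5973, 0.3313]
tool_rot: [-0.733, -3.055, -0.0]
contact_force: [0.4, -1.0, 0.4]
opening: 0.0853
t 2.9 pos [ 0.184  -0.5973  0.3313] yaz 63.0 tilt [-0.  0. -1.] open 0.0853 F [ 0.4 -1.   0.4]
shift mm [ 71.2 772.1   1.3] turn 0.0 q [-1.39  0.01  1.49 -0.    1.64 -2.49]
```

```bash
python3 -m jog '[1,0.0046,0.05,0,0,0,0,1,0.0046,0.05,0,0,0,0,1,0.0046,0.05,0,0,0,0,1,0.0046,0.05,0,0,0,0,1,0.0046,0.05,0,0,0,0,1,0.0046,0.05,0,0,0,0,1,0.0046,0.05,0,0,0,0,1,0.0046,0.05,0,0,0,0,1,0.0046,0.05,0,0,0,0,1,0.0046,0.05,0,0,0,0]'
python3 -m jog '[1,0.005,0.05,0,0,0,0,1,0.005,0.05,0,0,0,0,1,0.005,0.05,0,0,0,0,1,0.005,0.05,0,0,0,0,1,0.005,0.052,0,0,0,0,1,0,0.02,0,0,0,0,1,0,0,0.03,0,0,0,1,0,0,0.03,0,0,0,1,0,0,0,0,0,0]'
python3 - <<'E'
from h import *
delta(.471,.123,.27,63)
o=ctrl.get_obs();p=ctrl.get_image("wrist");cv2.imwrite("pics/w1.png",p["image"])
print(np.array(p["mount"]).round(4).tolist(),np.array(p["camera_matrix"]).round(1).tolist())
for t in["jar","crank_grip"]:print(t,[(round(d["p"],2),np.round(d["box"]).tolist()) for d in ctrl.boxes_of(t,p)[:2]])
# overlay expected points
T=np.eye(4);T[:3,:3]=R.from_rotvec(o["tool_rot"]).as_matrix();T[:3,3]=o["tool_pos"]
W=np.linalg.inv(T@np.array(p["mount"]))
im=p["image"].copy()
for X in [(.471,.123,.125),(.561,.077,.075),(.5561,.1944,.073),(.6326,.0302,.174)]:
    q=np.array(p["camera_matrix"])@(W@[*X,1])[:3];q=q[:2]/q[2];print(X,q.round(1))
    cv2.drawMarker(im,(int(q[0]),int(q[1])),(0,255,0),0,15,1)
cv2.imwrite("pics/w1m.png",im)
E
```

```text
t: 4.15
tool_pos: [0.3693, -0.129, 0.3316]
tool_rot: [0.736, 3.053, -0.001]
contact_force: [1.1, -1.0, 0.6]
opening: 0.0856
t: 5.28
tool_pos: [0.4683, 0.1227, 0.2685]
tool_rot: [-0.732, -3.05, 0.003]
contact_force: [0.0, -0.2, 0.5]
opening: 0.0854
t 5.28 pos [0.4683 0.1227 0.2685] yaz 63.0 tilt [-5.5e-03 -9.0e-04 -1.0e+00] open 0.0854 F [ 0.  -0.2  0.5]
shift mm [-2.3  1.5 -1.5] turn -0.0 q [ 0.1  -0.31  1.88 -0.    1.58 -1.  ]
[[0.0006, -0.9473, -0.3204, 0.0823], [1.0, 0.0005, 0.0002, 0.0004], [-0.0, -0.3204, 0.9473, -0.1424], [0.0, 0.0, 0.0, 1.0]] [[410.4, 0.0, 321.9], [0.0, 410.4, 239.4], [0.0, 0.0, 1.0]]
jar [(0.71, [328.0, 209.0, 78.0, 94.0]), (0.65, [555.0, 99.0, 170.0, 198.0])]
crank_grip [(0.88, [330.0, 361.0, 61.0, 196.0])]
(0.471, 0.123, 0.125) [323.9 224.5]
(0.561, 0.077, 0.075) [323.5 314.7]
(0.5561, 0.1944, 0.073) [440.  255.4]
(0.6326, 0.0302, 0.174) [311.2 478.9]
```

View pics/w1m.png

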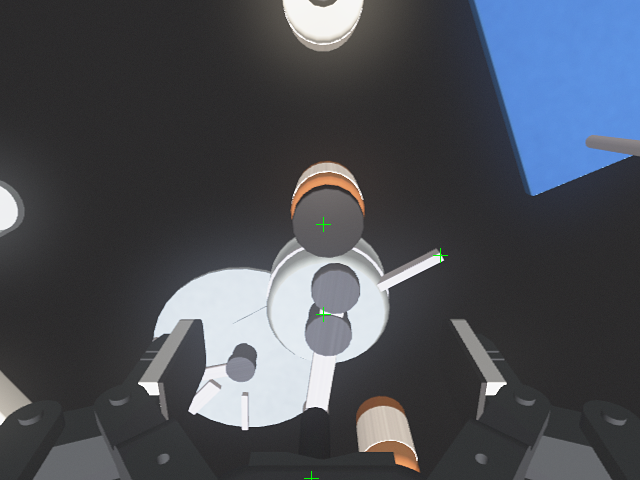

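The lid is centred at about (328,222), against (324,224) predicted from the top view. That puts the jar about 2.5 mm along +tool y, so I'm going down over it.

```bash
python3 -m jog '[1,-0.002,0.003,0.03,0,0,0,1,0,0,0.03,0,0,0,1,0,0,0.03,0,0,0,1,0,0,0.03,0,0,0,1,0,0,0.03,0,0,0,1,0,0,0.03,0,0,0,1,0,0,0.02,0,0,0,1,0,0,0.006,0,0,0,1,0,0,0,0,0,0]'
python3 -c "
from h import *
delta(.472,.124,.063,63)"
```

```text
t: 6.55
tool_pos: [0.4738, 0.1251, 0.0665]
tool_rot: [0.731, 3.054, 0.001]
contact_force: [-0.2, 0.7, -0.6]
opening: 0.086
t 6.55 pos [0.4738 0.1251 0.0665] yaz 63.09 tilt [ 1.7e-03  1.0e-04 -1.0e+00] open 0.086 F [-0.2  0.7 -0.6]
shift mm [ 1.1 -1.8  3.5] turn 0.09 q [ 0.11 -0.11  2.06 -0.    1.19 -0.99]
```

```bash
python3 -m jog '[0.5,0,0,0.003,0,0,0,0.5,0,0,0,0,0,0,0.5,0,0,0,0,0,0,0.5,0,0,0,0,0,0,0.5,0,0,0,0,0,0,0.5,0,0,0,0,0,0]' 40
python3 -c "
from h import *
delta(.472,.124,.063,63)"
```

```text
t: 7.3
tool_pos: [0.4737, 0.1251, 0.0636]
tool_rot: [0.73, 3.054, 0.0]
contact_force: [-1.0, -1.4, 5.5]
opening: 0.0587
t 7.3 pos [0.4737 0.1251 0.0636] yaz 63.12 tilt [ 1.7e-03 -3.0e-04 -1.0e+00] open 0.0587 F [-1.  -1.4  5.5]
shift mm [ 1.  -1.7  0.6] turn 0.12 q [ 0.11 -0.11  2.06 -0.    1.18 -1.  ]
```

```bash
python3 -m jog '[0.4,0,0,-0.01,0,0,0,0.4,0,0,-0.02,0,0,0,0.4,0,0,-0.03,0,0,0,0.4,0,0,-0.03,0,0,0,0.4,0,0,-0.03,0,0,0,0.4,0,0,-0.03,0,0,0,0.4,0,0,0,0,0,0]' 50
python3 -c "
from h import *
delta(.547,-.383,.2136)"
```

```text
t: 8.18
tool_pos: [0.474, 0.1254, 0.2147]
tool_rot: [0.729, 3.051, 0.003]
contact_force: [0.6, -0.1, -3.3]
opening: 0.0583
t 8.18 pos [0.474  0.1254 0.2147] yaz 63.13 tilt [ 4.9e-03  8.0e-04 -1.0e+00] open 0.0583 F [ 0.6 -0.1 -3.3]
shift mm [-294.9 -420.5    1.1] turn None q [ 0.11 -0.27  1.94  0.    1.47 -1.  ]
```

```bash
python3 -m jog '[0.4,-0.01,-0.0142,0,0,0,0,0.4,-0.02,-0.0286,0,0,0,0,0.4,-0.025,-0.0357,0,0,0,0,0.4,-0.025,-0.0357,0,0,0,0,0.4,-0.025,-0.0357,0,0,0,0,0.4,-0.025,-0.0357,0,0,0,0,0.4,-0.025,-0.0357,0,0,0,0,0.4,-0.025,-0.0357,0,0,0,0,0.4,-0.025,-0.0357,0,0,0,0,0.4,-0.025,-0.0357,0,0,0,0]'
python3 -m jog '[0.4,-0.025,-0.0357,0,0,0,0,0.4,-0.022,-0.0314,0,0,0,0,0.4,-0.012,-0.017,0,0,0,0,0.4,-0.006,-0.008,0,0,0,0,0.4,0,0,0,0,0,0,0.4,0,0,0,0,0,0]'
python3 - <<'E'
from h import *
delta(.547,-.383,.1335,63.1)
p=ctrl.get_image("top");cv2.imwrite("pics/t2.png",cv2.resize(p["image"][140:340,180:580],(800,400)))
E
```

```text
t: 9.43
tool_pos: [0.5278, -0.2735, 0.2093]
tool_rot: [-0.731, -3.051, -0.002]
contact_force: [-0.3, -0.5, -3.4]
opening: 0.0584
t: 10.18
tool_pos: [0.5459, -0.3822, 0.2122]
tool_rot: [-0.728, -3.056, -0.001]
contact_force: [0.6, -0.3, -3.8]
opening: 0.058
t 10.18 pos [ 0.5459 -0.3822  0.2122] yaz 63.18 tilt [-3.e-04  6.e-04 -1.e+00] open 0.058 F [ 0.6 -0.3 -3.8]
shift mm [-1.4 -0.3 78.7] turn 0.08 q [-0.72  0.16  1.53  0.    1.45 -1.83]
```

View pics/t2.png

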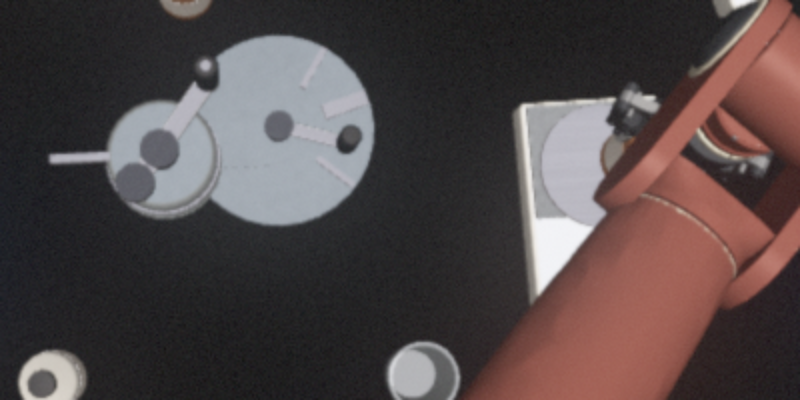

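The crank, lever and beaker haven't moved, and the jar is over the pan. Lowering it now.

```bash
python3 -m jog '[0.4,-0.001,0,0.02,0,0,0,0.4,0,0,0.02,0,0,0,0.4,0,0,0.02,0,0,0,0.4,0,0,0.012,0,0,0,0.4,0,0,0.005,0,0,0,0.4,0,0,0,0,0,0]'
python3 -m jog '[0.4,0,0,0.002,0,0,0,0.4,0,0,0,0,0,0,0.4,0,0,0,0,0,0]'
```

```text
t: 10.98
tool_pos: [0.5468, -0.3838, 0.1351]
tool_rot: [-0.73, -3.055, -0.0]
contact_force: [-0.4, 0.1, -1.8]
opening: 0.0583
t: 11.35
tool_pos: [0.5469, -0.3839, 0.1338]
tool_rot: [0.73, 3.055, -0.001]
contact_force: [0.8, -0.5, -3.2]
opening: 0.0582
```

```bash
python3 -m jog '[0.4,0,0,0.001,0,0,0,0.4,0,0,0,0,0,0]'; python3 -m jog '[0.4,0,0,0.001,0,0,0,0.4,0,0,0,0,0,0]';python3 -m jog '[0.4,0,0,0.001,0,0,0,0.4,0,0,0,0,0,0]'
```

```text
t: 11.6
tool_pos: [0.5467, -0.3837, 0.1322]
tool_rot: [-0.73, -3.055, -0.0]
contact_force: [0.6, 0.1, -3.3]
opening: 0.0583
t: 11.85
tool_pos: [0.5468, -0.3838, 0.1318]
tool_rot: [0.73, 3.055, -0.0]
contact_force: [-1.1, 0.9, -0.4]
opening: 0.0585
t: 12.1
tool_pos: [0.547, -0.3839, 0.1318]
tool_rot: [0.73, 3.055, -0.001]
contact_force: [-2.4, 1.9, 5.1]
opening: 0.0587
```

```bash
python3 -m jog '[1,0,0,0,0,0,0,1,0,0,0,0,0,0,1,0,0,0,0,0,0,1,0,0,0,0,0,0,1,0,0,-0.02,0,0,0,1,0,0,-0.04,0,0,0,1,0,0,-0.04,0,0,0,1,0,0,-0.04,0,0,0,1,0,0,0,0,0,0]'
python3 - <<'E'
from h import *
p=ctrl.get_image("top")
c=np.array([.5954,-.0446])
for n,a,b,z in [("r0",(556,318),(625,371),.009),("r1",(572,221),(652,192),.009),("r2",(527,175),(567,102),.009)]:
    A,B=[bp(p,(200+u/4,140+v/4),z)[:2] for u,v in(a,b)]
    for X in(A,B):d=X-c;print(n,X.round(4),np.hypot(*d).round(4),np.degrees(np.arctan2(d[1],d[0])).round(1))
    d=B-A;print(" dir",np.degrees(np.arctan2(d[1],d[0])).round(1))
d=np.array([.5803,-.119])-c;print("lever",np.degrees(np.arctan2(d[1],d[0])))
delta(.580,-.119,.27)
E
```

```text
t: 13.22
tool_pos: [0.5486, -0.3853, 0.2778]
tool_rot: [0.728, 3.046, -0.008]
contact_force: [0.3, -0.8, 1.2]
opening: 0.0854
r0 [ 0.5637 -0.0884] 0.054 -125.9
r0 [ 0.5344 -0.1257] 0.1014 -126.9
 dir -128.1
r1 [ 0.6174 -0.0978] 0.0576 -67.5
r1 [ 0.6334 -0.1421] 0.1046 -68.7
 dir -70.1
r2 [ 0.6431 -0.0733] 0.0557 -31.1
r2 [ 0.684  -0.0959] 0.1023 -30.1
 dir -28.9
lever -101.47274618578288
t 13.28 pos [ 0.5477 -0.3846  0.2745] yaz 63.12 tilt [ 0.0048 -0.0042 -1.    ] open 0.0854 F [ 0.2  0.3 -0.5]
shift mm [ 91.3 251.5   3.5] turn None q [-0.72  0.13  1.46 -0.    1.55 -1.82]
```

```bash
python3 -m jog '[1,0.005,0.0138,0,0,0,0,1,0.0124,0.034,0,0,0,0,1,0.0124,0.034,0,0,0,0,1,0.0124,0.034,0,0,0,0,1,0.0124,0.034,0,0,0,0,1,0.0124,0.034,0,0,0,0,1,0.0124,0.034,0,0,0,0,1,0.0119,0.033,0,0,0,0,1,0,0,0.03,0,0,10,1,0,0,0.03,0,0,10]'
python3 -m jog '[1,0,0,0,0,0,10,1,0,0,0,0,0,10,1,0,0,0,0,0,6,1,0,0,0,0,0,0,1,0,0,0,0,0,0]'
python3 - <<'E'
from h import *
delta(.580,-.1185,.047,17)
o=ctrl.get_obs();p=ctrl.get_image("wrist")
T=np.eye(4);T[:3,:3]=R.from_rotvec(o["tool_rot"]).as_matrix();T[:3,3]=o["tool_pos"]
W=np.linalg.inv(T@np.array(p["mount"]))
im=p["image"].copy()
for X in [(.5803,-.119,.085),(.5954,-.0446,.045),(.6326,.0302,.174),(.561,.077,.075),(.6334,-.1421,.009)]:
    q=np.array(p["camera_matrix"])@(W@[*X,1])[:3];q=q[:2]/q[2];print(X,q.round(1))
    cv2.drawMarker(im,(int(q[0]),int(q[1])),(0,255,0),0,15,1)
cv2.imwrite("pics/w2m.png",im)
E
```

```text
t: 14.52
tool_pos: [0.5779, -0.1169, 0.2082]
tool_rot: [-1.255, -2.878, -0.0]
contact_force: [-0.4, -1.2, 0.1]
opening: 0.0857
t: 15.15
tool_pos: [0.5781, -0.1181, 0.2093]
tool_rot: [-1.863, -2.528, 0.001]
contact_force: [-0.5, 1.2, 0.6]
opening: 0.0849
t 15.15 pos [ 0.5781 -0.1181  0.2093] yaz 17.22 tilt [-1.6e-03  7.0e-04 -1.0e+00] open 0.0849 F [-0.5  1.2  0.6]
shift mm [ -1.1   1.9 162.3] turn 0.22 q [-0.33 -0.01  1.72  0.    1.44 -0.63]
(0.5803, -0.119, 0.085) [324.1 231.2]
(0.5954, -0.0446, 0.045) [374.6 126.6]
(0.6326, 0.0302, 0.174) [575.6 -19.2]
(0.561, 0.077, 0.075) [ 396.3 -106.2]
(0.6334, -0.1421, 0.009) [373.2 246.1]
```

View pics/w2m.png

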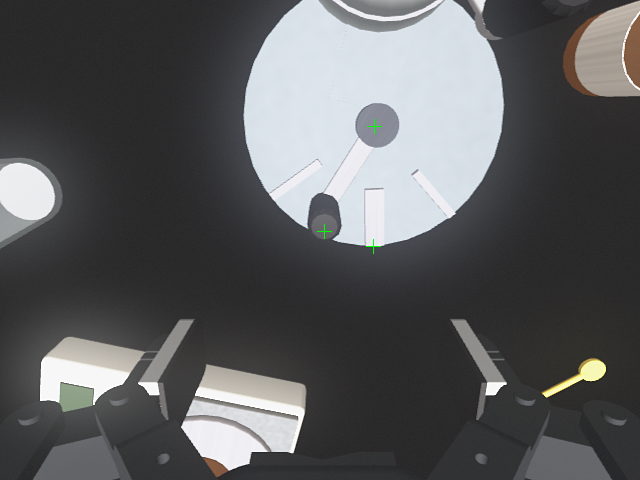

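```bash
python3 -m jog '[1,0,0.002,0.03,0,0,0,1,0,0,0.03,0,0,0,1,0,0,0.03,0,0,0,1,0,0,0.03,0,0,0,1,0,0,0.025,0,0,0,1,0,0,0.012,0,0,0,1,0,0,0.005,0,0,0,1,0,0,0,0,0,0]'
python3 -m jog '[0,0,0,0,0,0,0,0,0,0,0,0,0,0,0,0,0,0,0,0,0,0,0,0,0,0,0,0,0,0,0,0,0,0,0,0,0,0,0,0,0,0,0,0,0,0,0,0,0]' 30
python3 - <<'E'
from h import *
delta(.5954+.075*np.cos(np.radians(-69.7)),-.0446+.075*np.sin(np.radians(-69.7)),.047,17)
E
```

```text
t: 16.2
tool_pos: [0.581, -0.1183, 0.0489]
tool_rot: [1.865, 2.527, 0.0]
contact_force: [-0.7, 0.4, -0.1]
opening: 0.0859
t: 17.08
tool_pos: [0.5807, -0.1184, 0.0487]
tool_rot: [1.866, 2.527, -0.0]
contact_force: [-2.4, -1.4, 4.4]
opening: 0.0229
t 17.07 pos [ 0.5807 -0.1184  0.0487] yaz 17.13 tilt [ 1.e-04 -5.e-04 -1.e+00] open 0.0229 F [-2.4 -1.4  4.4]
shift mm [-8.7 39.9  1.7] turn 0.13 q [-0.33  0.16  1.82 -0.    1.16 -0.63]
```

```bash
python3 -m jog '[0,-0.0043,0.0094,0,0,0,0,0,-0.0029,0.0099,0,0,0,0,0,-0.0015,0.0102,0,0,0,0,0,-0.0001,0.0103,0,0,0,0,0,0,0,0,0,0,0,0,0,0,0,0,0,0]'
python3 - <<'E'
from h import *
delta(.5954+.075*np.cos(np.radians(-69.7)),-.0446+.075*np.sin(np.radians(-69.7)),.047,17)
o=ctrl.get_obs();d=o["tool_pos"][:2]-np.array([.5954,-.0446]);print(np.hypot(*d),np.degrees(np.arctan2(d[1],d[0])))
E
```

```text
t: 17.82
tool_pos: [0.6217, -0.1167, 0.0485]
tool_rot: [1.863, 2.526, -0.004]
contact_force: [-0.1, -6.1, 2.2]
opening: 0.0231
t 17.82 pos [ 0.6217 -0.1167  0.0485] yaz 17.17 tilt [ 9.0e-04 -3.6e-03 -1.0e+00] open 0.0231 F [-0.1 -6.1  2.2]
shift mm [1.8 0.3 1.5] turn 0.17 q [-0.3   0.24  1.73 -0.    1.17 -0.6 ]
0.0767338710709669 -69.95747450812716
```

```bash
python3 -m jog '[0.7,0,0,0,0,0,0,0.7,0,0,0,0,0,0,0.7,0,0,0,0,0,0,0.7,0,0,0,0,0,0,0.7,0,0,-0.03,0,0,0,0.7,0,0,-0.04,0,0,0,0.7,0,0,-0.04,0,0,0,0.7,0,0,-0.04,0,0,0,0.7,0,0,-0.03,0,0,0,0.7,0,0,0,0,0,0]'
python3 - <<'E'
from h import *
delta(.6326,.0302,.26,90)
p=ctrl.get_image("wrist");cv2.imwrite("pics/w3.png",p["image"])
E
```

```text
t: 19.08
tool_pos: [0.6229, -0.1152, 0.2322]
tool_rot: [1.862, 2.522, 0.004]
contact_force: [0.1, 0.1, 0.7]
opening: 0.0598
t 19.07 pos [ 0.6229 -0.1152  0.2322] yaz 17.13 tilt [ 0.0065 -0.0018 -1.    ] open 0.0598 F [0.1 0.1 0.7]
shift mm [136.   52.2 -28.1] turn -72.87 q [-0.3   0.07  1.6   0.    1.47 -0.6 ]
```

View pics/w3.png

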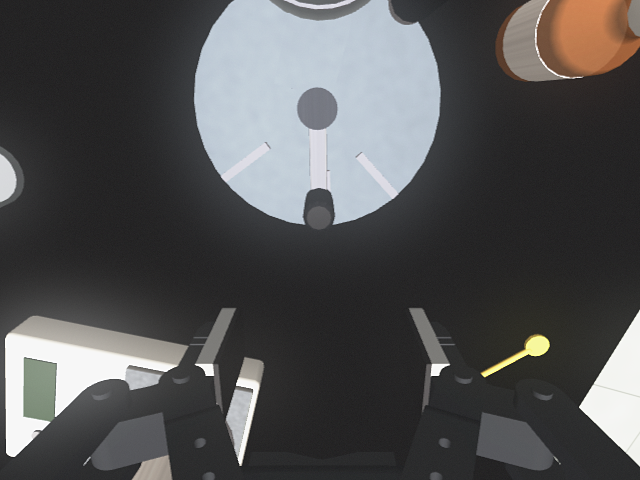

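The lever lies on the broad ridge, with a sliver of ridge still showing on its right at (329,180). I'll measure the residual.

```bash
python3 - <<'E'
import cv2
a=cv2.imread("pics/w3.png");b=cv2.imread("pics/w2m.png")
for r in (150,165,172,180,186):print(r,a[r,304:338].mean(1).astype(int).tolist())
for r in (195,210,225,235):print(r,b[r,358:394].mean(1).astype(int).tolist())
from h import *
delta(0.6226,-.1158,.0485,17.1)
E
```

```text
150 [208, 208, 207, 206, 207, 189, 207, 223, 223, 220, 222, 223, 221, 220, 219, 219, 220, 220, 220, 220, 220, 224, 199, 192, 203, 204, 204, 204, 203, 203, 205, 205, 204, 204]
165 [204, 205, 205, 207, 208, 178, 203, 222, 222, 221, 220, 222, 221, 219, 219, 219, 220, 219, 220, 221, 220, 226, 193, 189, 206, 205, 205, 204, 205, 203, 203, 204, 204, 204]
172 [206, 206, 206, 204, 206, 186, 205, 220, 222, 221, 219, 221, 221, 219, 219, 219, 220, 220, 220, 221, 219, 220, 195, 216, 226, 220, 209, 204, 204, 206, 203, 204, 204, 204]
180 [205, 205, 205, 206, 205, 205, 203, 215, 222, 221, 219, 221, 221, 219, 218, 218, 220, 219, 219, 220, 220, 221, 187, 207, 225, 221, 208, 203, 204, 204, 205, 205, 206, 206]
186 [203, 204, 205, 205, 207, 206, 197, 211, 222, 222, 221, 222, 222, 221, 221, 221, 222, 222, 220, 220, 220, 221, 191, 209, 225, 223, 212, 205, 206, 205, 206, 206, 205, 205]
195 [228, 228, 228, 228, 228, 229, 192, 226, 241, 238, 239, 240, 239, 238, 238, 239, 240, 238, 238, 238, 240, 239, 238, 240, 240, 238, 230, 227, 227, 226, 228, 228, 227, 228, 228, 228]
210 [227, 228, 228, 228, 229, 231, 189, 225, 240, 238, 238, 238, 238, 238, 238, 239, 239, 238, 236, 238, 239, 239, 238, 239, 239, 238, 230, 226, 227, 227, 226, 227, 227, 227, 226, 227]
225 [225, 225, 225, 225, 227, 229, 201, 207, 234, 238, 237, 237, 237, 238, 238, 238, 238, 237, 235, 236, 239, 239, 238, 237, 238, 237, 229, 225, 226, 227, 227, 227, 227, 228, 228, 227]
235 [224, 224, 225, 225, 225, 227, 199, 204, 234, 237, 236, 236, 236, 237, 237, 237, 236, 236, 234, 236, 238, 238, 237, 237, 238, 236, 228, 224, 225, 225, 225, 225, 226, 225, 226, 226]
t 19.12 pos [ 0.6218 -0.1149  0.2295] yaz 17.12 tilt [ 2.4e-03 -7.0e-04 -1.0e+00] open 0.0601 F [ 0.2 -0.1  0.2]
shift mm [-8.00e-01  1.00e-01  1.81e+02] turn 0.02 q [-0.3   0.07  1.6   0.    1.47 -0.6 ]
```

The residual is about 0.04 rad, well inside the ridge's width, so I'm leaving it. On to the crank handle.

```bash
python3 -m jog '[0.7,0.0272,0.0104,-0.006,0,0,0,0.7,0.0272,0.0104,-0.006,0,0,0,0.7,0.0272,0.0104,-0.006,0,0,0,0.7,0.0272,0.0104,-0.006,0,0,0,0.7,0.0272,0.0104,-0.006,0,0,0,0.7,0,0,0,0,0,-10.4,0.7,0,0,0,0,0,-10.4,0.7,0,0,0,0,0,-10.4,0.7,0,0,0,0,0,-10.4,0.7,0,0,0,0,0,-10.4]'
python3 -m jog '[0.7,0,0,0,0,0,-10.4,0.7,0,0,0,0,0,-10.4,0.7,0,0,0,0,0,0,0.7,0,0,0,0,0,0]'
python3 - <<'E'
from h import *
delta(.6326,.0302,.134,90)
o=ctrl.get_obs();p=ctrl.get_image("wrist")
T=np.eye(4);T[:3,:3]=R.from_rotvec(o["tool_rot"]).as_matrix();T[:3,3]=o["tool_pos"]
W=np.linalg.inv(T@np.array(p["mount"]))
im=p["image"].copy()
for X in [(.6326,.0302,.174),(.561,.077,.075),(.5561,.1944,.073)]:
    q=np.array(p["camera_matrix"])@(W@[*X,1])[:3];q=q[:2]/q[2];print(X,q.round(1))
    cv2.drawMarker(im,(int(q[0]),int(q[1])),(0,255,0),0,15,1)
cv2.imwrite("pics/w4m.png",im)
E
```

```text
t: 20.38
tool_pos: [0.6298, 0.0306, 0.2552]
tool_rot: [-0.559, -3.087, 0.001]
contact_force: [0.1, -1.0, 0.2]
opening: 0.0599
t: 20.88
tool_pos: [0.6304, 0.0305, 0.2568]
tool_rot: [-0.006, -3.139, -0.0]
contact_force: [0.3, 0.4, -0.4]
opening: 0.06
t 20.88 pos [0.6304 0.0305 0.2568] yaz 89.77 tilt [-2.1e-03  2.0e-04 -1.0e+00] open 0.06 F [ 0.3  0.4 -0.4]
shift mm [ -2.5  -0.3 122.8] turn -0.23 q [-0.07  0.05  1.57  0.    1.52 -1.64]
(0.6326, 0.0302, 0.174) [320.8 252.9]
(0.561, 0.077, 0.075) [382.4 118.6]
(0.5561, 0.1944, 0.073) [536.9 111.3]
```

View pics/w4m.png

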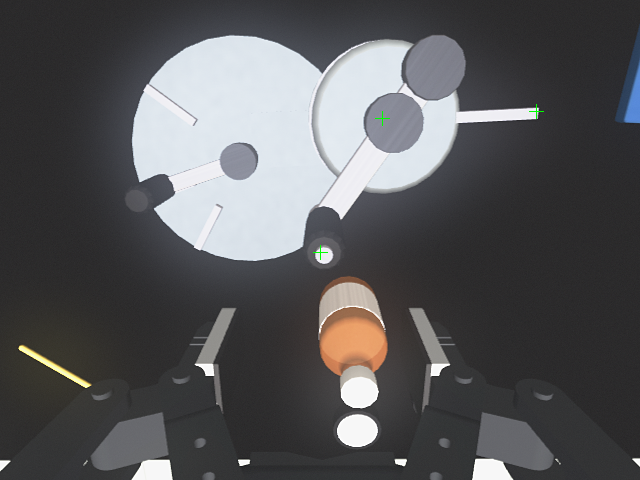

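```bash
python3 -m jog '[0.7,-0.002,0.001,0.025,0,0,-0.2,0.7,0,0,0.03,0,0,0,0.7,0,0,0.03,0,0,0,0.7,0,0,0.023,0,0,0,0.7,0,0,0.01,0,0,0,0.7,0,0,0.005,0,0,0,0.7,0,0,0,0,0,0]'
python3 -m jog '[0,0,0,0,0,0,0,0,0,0,0,0,0,0,0,0,0,0,0,0,0,0,0,0,0,0,0,0,0,0,0,0,0,0,0,0,0,0,0,0,0,0]' 30
python3 - <<'E'
from h import *
delta(.6322,.0315,.134,90)
c=np.array([.5605,.0775]);d=ctrl.get_obs()["tool_pos"][:2]-c;print(np.hypot(*d),np.degrees(np.arctan2(d[1],d[0])))
# candidate rows: waypoints at r=.085, from -33 by 15 deg; tool dx=-dX, dy=dY
r=.085
for k,a in enumerate(np.arange(-33,360+93,15)):
    a1,a2=np.radians([a,a+15]);print(a,"%.4f %.4f"%(-r*(np.cos(a2)-np.cos(a1)),r*(np.sin(a2)-np.sin(a1))))if k<26 else None
E
```

```text
t: 21.8
tool_pos: [0.6333, 0.0314, 0.1359]
tool_rot: [-0.003, 3.141, -0.0]
contact_force: [0.7, -0.0, -0.4]
opening: 0.0596
t: 22.55
tool_pos: [0.6334, 0.0315, 0.1364]
tool_rot: [-0.003, 3.14, -0.0]
contact_force: [-0.9, 0.8, 5.1]
opening: 0.0254
t 22.55 pos [0.6334 0.0315 0.1364] yaz 90.12 tilt [ 0.0015 -0.     -1.    ] open 0.0254 F [-0.9  0.8  5.1]
shift mm [1.2 0.  2.4] turn 0.12 q [-0.07  0.15  1.67  0.    1.32 -1.64]
0.08624719104346415 -32.25786857636821
-33 -0.0096 0.0200
-18 -0.0040 0.0218
-3 0.0017 0.0221
12 0.0074 0.0209
27 0.0126 0.0183
42 0.0169 0.0144
57 0.0200 0.0096
72 0.0218 0.0040
87 0.0221 -0.0017
102 0.0209 -0.0074
117 0.0183 -0.0126
132 0.0144 -0.0169
147 0.0096 -0.0200
162 0.0040 -0.0218
177 -0.0017 -0.0221
192 -0.0074 -0.0209
207 -0.0126 -0.0183
222 -0.0169 -0.0144
237 -0.0200 -0.0096
252 -0.0218 -0.0040
267 -0.0221 0.0017
282 -0.0209 0.0074
297 -0.0183 0.0126
312 -0.0144 0.0169
327 -0.0096 0.0200
342 -0.0040 0.0218
```

```bash
python3 -m jog '[0,-0.0096,0.02,0,0,0,0,0,-0.004,0.0218,0,0,0,0,0,0.0017,0.0221,0,0,0,0,0,0.0074,0.0209,0,0,0,0,0,0,0,0,0,0,0]'
cat >> h.py <<'E'
def crank(a):
    c=np.array([.5605,.0775]);o=ctrl.get_obs();d=o["tool_pos"][:2]-c
    print("r %.4f az %.2f"%(np.hypot(*d),np.degrees(np.arctan2(d[1],d[0]))));a=np.radians(a)
    delta(c[0]+.085*np.cos(a),c[1]+.085*np.sin(a),.136,90)
E
python3 -c "
from h import *
crank(27)"
```

```text
t: 23.18
tool_pos: [0.6383, 0.12, 0.1364]
tool_rot: [-0.008, 3.137, 0.006]
contact_force: [4.4, 4.4, 3.9]
opening: 0.0248
r 0.0887 az 28.66
t 23.18 pos [0.6383 0.12   0.1364] yaz 90.27 tilt [ 0.0042  0.0035 -1.    ] open 0.0248 F [4.4 4.4 3.9]
shift mm [ 2.1 -3.9  0.4] turn 0.27 q [ 0.07  0.18  1.64  0.    1.32 -1.51]
```

```bash
python3 -m jog '[0,0.0137,0.0175,0,0,0,0,0,0.0176,0.0138,0,0,0,0,0,0.02,0.0096,0,0,0,0,0,0.0218,0.004,0,0,0,0,0,0.0221,-0.0017,0,0,0,0,0,0.0209,-0.0074,0,0,0,0,0,0.0183,-0.0126,0,0,0,0,0,0.0144,-0.0169,0,0,0,0,0,0,0,0,0,0,0]'
python3 -c "
from h import *
crank(147)"
```

```text
t: 24.3
tool_pos: [0.4893, 0.1216, 0.1364]
tool_rot: [-0.003, 3.137, -0.003]
contact_force: [4.2, -3.7, 3.4]
opening: 0.0251
r 0.0837 az 148.21
t 24.3 pos [0.4893 0.1216 0.1364] yaz 90.11 tilt [ 0.0045 -0.0017 -1.    ] open 0.0251 F [ 4.2 -3.7  3.4]
shift mm [0.1 2.2 0.4] turn 0.11 q [ 0.1  -0.16  1.98 -0.    1.32 -1.48]
```

```bash
python3 -m jog '[0,0.0096,-0.0198,0,0,0,0,0,0.004,-0.0218,0,0,0,0,0,-0.0017,-0.0221,0,0,0,0,0,-0.0074,-0.0209,0,0,0,0,0,-0.0126,-0.0183,0,0,0,0,0,-0.0169,-0.0144,0,0,0,0,0,-0.02,-0.0096,0,0,0,0,0,-0.0218,-0.004,0,0,0,0,0,-0.0221,0.0017,0,0,0,0,0,0,0,0,0,0,0]'
python3 -c "
from h import *
crank(282)"
```

```text
t: 25.55
tool_pos: [0.5793, -0.0038, 0.1363]
tool_rot: [-0.006, 3.14, 0.007]
contact_force: [0.2, 5.6, 7.3]
opening: 0.0252
r 0.0834 az -76.99
t 25.55 pos [ 0.5793 -0.0038  0.1363] yaz 90.2 tilt [ 0.0014  0.0045 -1.    ] open 0.0252 F [0.2 5.6 7.3]
shift mm [ 1.1 -1.9  0.3] turn 0.2 q [-0.14  0.02  1.81  0.    1.31 -1.71]
```

```bash
python3 -m jog '[0,-0.0205,0.0064,0,0,0,0,0,-0.0183,0.0122,0,0,0,0,0,-0.0144,0.0169,0,0,0,0,0,-0.0096,0.02,0,0,0,0,0,-0.004,0.0218,0,0,0,0,0,0.0017,0.0221,0,0,0,0,0,0.0074,0.0209,0,0,0,0,0,0.0126,0.0183,0,0,0,0,0,0.0169,0.0144,0,0,0,0,0,0,0,0,0,0,0]'
python3 -c "
from h import *
crank(92.4)
p=ctrl.get_image('top');cv2.imwrite('pics/t5.png',cv2.resize(p['image'][140:300,180:380],(800,640))[:600])"
```

```text
t: 26.8
tool_pos: [0.6065, 0.1528, 0.1365]
tool_rot: [-0.008, 3.136, 0.016]
contact_force: [6.9, 14.1, 1.4]
opening: 0.0255
r 0.0882 az 58.62
t 26.8 pos [0.6065 0.1528 0.1365] yaz 90.29 tilt [ 0.0058  0.01   -0.9999] open 0.0255 F [ 6.9 14.1  1.4]
shift mm [49.5  9.8  0.3] turn 0.29 q [ 0.12  0.12  1.7   0.01  1.31 -1.45]
```

```bash
python3 -m jog '[0,0,0,0,0,0,0,0,0,0,0,0,0,0,0,0,0,0,0,0,0]'
python3 -c "
from h import *
crank(92.4)"
```

```text
t: 27.22
tool_pos: [0.6073, 0.1524, 0.1365]
tool_rot: [-0.006, 3.135, 0.016]
contact_force: [8.0, 14.8, 2.7]
opening: 0.025
r 0.0883 az 58.01
t 27.23 pos [0.6073 0.1524 0.1365] yaz 90.23 tilt [ 0.0064  0.0104 -0.9999] open 0.025 F [ 8.  14.8  2.7]
shift mm [50.3 10.3  0.3] turn 0.23 q [ 0.12  0.12  1.7   0.01  1.31 -1.45]
```

```bash
python3 - <<'E'
from h import *
from scipy.optimize import least_squares
P=np.array([(.6334,.0315),(.6383,.12),(.4893,.1216),(.5793,-.0038),(.6073,.1524)])
s=least_squares(lambda c:np.hypot(*(P-c).T)-.085,[.56,.077]);c=s.x;print(c,s.fun)
rib=np.array([.5561,.1944])-c;print("rib az",np.degrees(np.arctan2(rib[1],rib[0])))
d=P[-1]-c;print("az now",np.degrees(np.arctan2(d[1],d[0])))
for t in(92,):
    X=c+.085*np.array([np.cos(np.radians(t)),np.sin(np.radians(t))]);print(X);delta(X[0],X[1],.1365,90)
p=ctrl.get_image('top');cv2.imwrite('pics/t5.png',cv2.resize(p['image'][140:300,180:380],(800,640))[:600])
E
```

```text
[0.56335738 0.07970826] [ 2.94325915e-05  8.71329149e-05  8.47458099e-05  1.64476372e-05
 -5.85921997e-05]
rib az 93.62069471949759
az now 58.846772983296255
[0.56039093 0.16465648]
t 27.23 pos [0.6073 0.1524 0.1365] yaz 90.23 tilt [ 0.0064  0.0104 -0.9999] open 0.025 F [ 8.  14.8  2.7]
shift mm [46.8 12.5 -0.1] turn 0.23 q [ 0.12  0.12  1.7   0.01  1.31 -1.45]
```

View pics/t5.png

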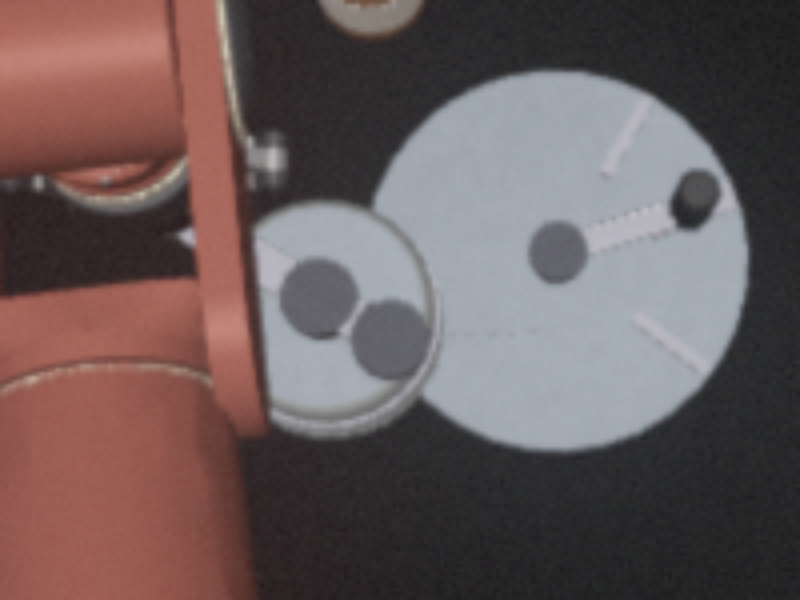

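```bash
python3 -m jog '[0,0.0137,0.0132,0,0,0,0,0,0.0158,0.0041,0,0,0,0,0,0.0169,0.0009,0,0,0,0,0,0,0,0,0,0,0,0,0,0,0,0,0,0,0,0,0,0,0,0,0]'
python3 - <<'E'
from h import *
c=np.array([.56336,.07971]);o=ctrl.get_obs();d=o["tool_pos"][:2]-c;print("r az",np.hypot(*d),np.degrees(np.arctan2(d[1],d[0])))
delta(.5598,.1646,.1365,90)
p=ctrl.get_image('top')
f=lambda u,v,z:bp(p,(180+u/4,140+v/4),z)[:2]
k=f(698,190,.085);pl=f(556,260,.006);
az=lambda v:np.degrees(np.arctan2(v[1],v[0])).round(1)
print("knob",k,"pivot",pl,f(558,252,.045),az(k-pl),np.hypot(*(k-pl)))
for n,a,b in(("r1",(652,221),(732,192)),("r0",(636,318),(705,371)),("r2",(607,175),(647,102))):
    print(n,az((f(*a,.009)+f(*b,.009))/2-pl))
E
```

```text
t: 28.02
tool_pos: [0.5589, 0.1649, 0.1363]
tool_rot: [0.005, -3.142, 0.001]
contact_force: [-0.8, -2.2, 8.2]
opening: 0.0253
r az 0.08527147467561838 93.01537508253492
t 28.02 pos [0.5589 0.1649 0.1363] yaz 90.17 tilt [-0.e+00 -9.e-04 -1.e+00] open 0.0253 F [-0.8 -2.2  8.2]
shift mm [-0.9 -0.3 -0.2] turn 0.17 q [ 0.16  0.03  1.8  -0.    1.31 -1.41]
knob [ 0.62005274 -0.11594213] pivot [ 0.59642679 -0.04500969] [ 0.59442758 -0.04468509] -71.6 0.07476360435521977
r1 -68.8
r0 -127.4
r2 -30.5
```

```bash
python3 -m jog '[0.7,0,0,0,0,0,0,0.7,0,0,0,0,0,0,0.7,0,0,0,0,0,0,0.7,0,0,0,0,0,0,0.7,0,0,-0.03,0,0,0,0.7,0,0,-0.04,0,0,0,0.7,0,0,-0.04,0,0,0,0.7,0,0,-0.03,0,0,0,0.7,0.05,0,0,0,0,0,0.7,0.05,0,0,0,0,0]'
python3 -m jog '[0.7,0.05,0,0,0,0,0,0.7,0.02,0,0,0,0,0,0.7,0,0,0,0,0,0]'
python3 - <<'E'
from h import *
p=ctrl.get_image('wrist');q=ctrl.get_image('top');
cv2.imwrite('pics/f.png',np.hstack([cv2.resize(p['image'],(400,300)),cv2.resize(q['image'][100:370,180:540],(400,300))]))
cv2.imwrite('pics/f_w.png',p['image'])
delta(.5,.1,.2)
E
```

```text
t: 29.32
tool_pos: [0.4582, 0.1641, 0.2757]
tool_rot: [-0.002, 3.141, 0.0]
contact_force: [-0.6, 0.2, 1.2]
opening: 0.0599
t: 29.7
tool_pos: [0.3884, 0.1642, 0.2756]
tool_rot: [-0.004, 3.14, 0.001]
contact_force: [0.1, -0.2, -0.2]
opening: 0.06
t 29.8 pos [0.3894 0.164  0.2755] yaz 90.12 tilt [ 8.e-04  1.e-04 -1.e+00] open 0.0597 F [0.2 0.  0.8]
shift mm [-110.4  -64.3   75.6] turn None q [ 0.22 -0.48  2.   -0.    1.63 -1.35]
```

View pics/f.png

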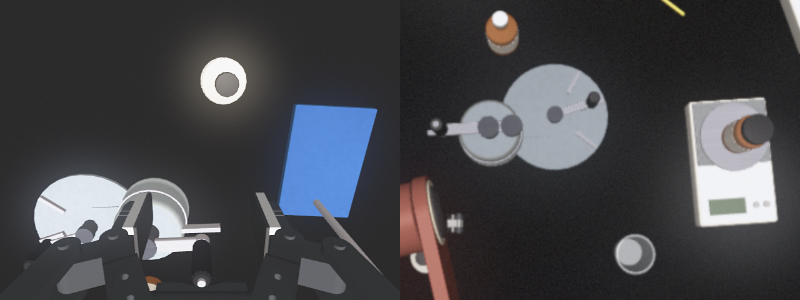

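View pics/f_w.png

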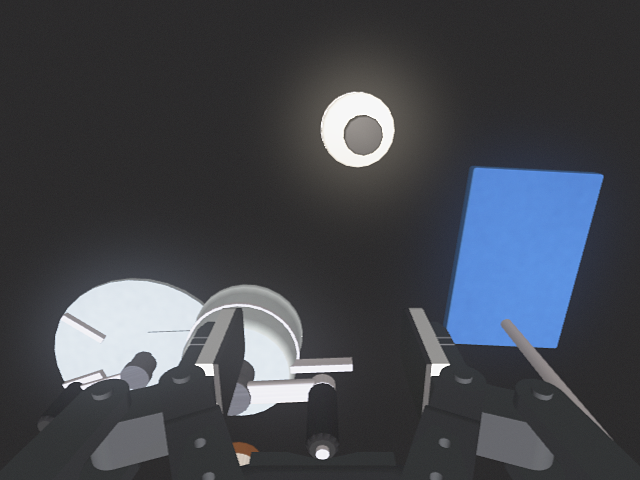

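The jar stands upright on the pan, the handle is over the rib, and the bystanders are in place. One last numeric check on the crank angle.

```bash
python3 - <<'E'
from h import *
q=ctrl.get_image('top');g=q['image'][196:232,196:232]
print([(round(d["p"],2),np.round(d["box"],1).tolist()) for d in ctrl.boxes_of("crank_grip",q)[:1]])
u=(180+38*.9,100+124*.9)
c=np.array([.561,.0772])
X=bp(q,u,.174)[:2];print(u,X,np.hypot(*(X-c)),np.degrees(np.arctan2(*(X-c)[::-1])))
cv2.imwrite('pics/c.png',cv2.resize(q['image'][190:250,195:295],(800,480),interpolation=cv2.INTER_CUBIC))
E
```

```text
[(0.89, [249.3, 215.0, 82.7, 21.2])]
(214.2, 211.60000000000002) [0.55726352 0.16040455] 0.08328840627090013 92.57126652160204
```

View pics/c.png

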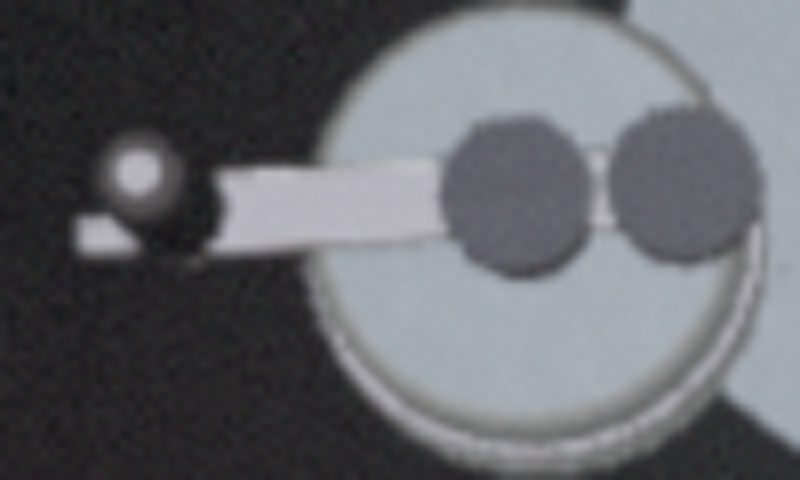

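The crank reads 92.6° and the rib 92.4°. The arm is clear of everything, so I'm handing in.

```bash
python3 -c "
from station import ctrl
print(ctrl.finish_job())"
```

```text
the job is handed in; nothing more can be done
None
```

All three steps are done in the order asked, and I handed the job in at about 30 s of the 72 s allowed. `finish_job` gives no verdict.

- **Jar:** it stands upright on the near balance's pan; the top view after release shows this.
- **Brake lever:** it is on the broad middle ridge, but my checks disagree slightly. The camera puts it about 1.5–3° short of the ridge's centre (up to about 0.05 rad), roughly 0.95–0.97 rad. I left it there because that is well inside the ridge's width.
- **Crank:** I wound it anticlockwise to the rib and on one full turn. The final direction was 92.6° by the camera and 93.0° by the arm, against 92.4° for the rib, so it is within about 0.6°.
- **Axis position:** the first camera estimate was about 3.5 mm off. It showed as a steady side force of about 17 N on the handle, and I corrected for it before the final stop.
- **At the end:** the gripper was open and clear of everything. The last pictures showed the stand's base and lower rod, both bottles and the beaker in place.

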